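Lock a fresh water filter cartridge into its head and open the water

ROBOT

A 6-joint arm with a two-finger parallel gripper is mounted at the origin on the work surface. World frame = base frame: x ahead of the robot, y to its left, z up, the work surface at z = 0. Lengths are in m, angles in rad, forces in N, time in s.
With the tool pointing down it reaches from about 0.275 to 0.75 m from the base axis. Payload 10.2 kg.
Tool frame: the origin (TCP) lies at the very end of the fingers, on their centre line; the grasp point (between the pads) lies behind it (ctrl.tcp_to_grasp is the x of the grasp point in the tool frame, in m); x points along the fingers, y is the direction in which the jaws open and shut, and the axes are right-handed (so a half turn about x gives the same grasp; the last joint's range is limited). The gripper opens to 88 mm and grips with 3 to 60 N. Pads are 18 mm wide; open, the fingers measure 123 mm over their backs; the gripper's body (75 mm by 187 mm) begins 45 mm behind the grasp point.
Start: joints at [-1.544, 0.313, 1.498, -0, 1.331, -0.223], TCP at [0.13, -0.509, 0.239] pointing down, gripper open.
Joint ranges: [-2.94, 2.94], [-0.97, 2.17], [0.19, 2.56], [-1.23, 4.37], [0.02, 3.11], [-2.88, 2.88]. Speed limits (rad/s): [2.39, 2.39, 3.01, 3.14, 3.14, 3.14].

INTERFACE

Orientations are given as a rotation vector (axis times angle).
In Python, from bench import ctrl gives the robot as it stands. Calls block until the motion is done:
- ctrl.move_pose(position, orientation): joint-space move of the TCP to a pose.
- ctrl.move_straight(position, rot=None, velocity=0.15, stop_force=None): straight line of the TCP; rot=None keeps the orientation; velocity is the mean speed in m/s. With stop_force (N) it stops when the force on the tool has changed by that much, and returns True; else False.
- ctrl.move_j(angles): joint-space move.
- ctrl.command_gripper(opening): finger opening in m; the grip force is fixed at half the most; returns when the fingers have stopped.
- ctrl.hold(seconds).
- ctrl.solve_ik(position, orientation): joint angles nearest the present ones, or None.
- ctrl.read_camera(name): name is "side" or "top"; returns the picture (420x560x3 uint8, red, green, blue); there is no depth.
- ctrl.camera_model(name): a dict with "K" (3x3 intrinsics, pixels), "R" (3x3) and "t" (3): a world point X has camera coordinates R X + t. Camera axes: x right, y down, z forward; pixel columns grow to the right and rows downward; lengths in m; the calibration is good to about 2 mm. A picture is of the moment at which its call begins. camera_model takes no time and is no camera call.
A pose or a line that the arm cannot do raises ctrl.Unreachable and nothing moves.
- ctrl.hand_in(): hands the job in, once; it reports no verdict.
Trained networks look in the newest picture that a camera, given by its name, has taken for a name from the list of things; names that differ only in an ending like _2 or _b are one class to them, and where a whole thing is asked for, a point or a joint stands for the part that bears it (a point fixed in the world has none). Each returns a list of dicts, best first, with "p" (0 to 1); they miss things now and then, are a little off and sometimes report something else, mostly with a low value. They report only what shows in the picture. A call takes as long as a camera call. They do not tell look-alikes from the thing itself.
- ctrl.regions_of(camera, target): "mask" (420x560 bool, what is visible of it) and "box" ([left, top, width, height] in pixels, round what is visible of it).
Readings, each from a call of its own:
- ctrl.get_clock(): time.
- ctrl.get_joint_positions(): joint angles.
- ctrl.get_joint_vel(): joint speeds.
- ctrl.get_joint_efforts(): joint torques, N m.
- ctrl.get_eef_pos(): TCP position.
- ctrl.get_tcp_rot(): TCP orientation.
- ctrl.get_ft_force(): force on the tool from outside, world axes, zero at the start.
- ctrl.get_moment(): the same for the moment, N m.
- ctrl.get_gripper_width(): finger opening in m.
Only numpy, scipy, OpenCV 4.12 (cv2) and the standard library are available. Lean on these libraries where they do the work, as an engineer would, in place of code of your own. Each camera call takes 0.05 s, during which the arm holds its last target. There are 200 camera calls.

TASK

Fit the fresh filter cartridge into the filter head beside the laundry sink: push it down against its spring with the twist bar pointing at the two white marks, give it a quarter turn clockwise until it locks with the bar at the green marks, and let go so that it sits locked and upright. Only once it is locked, turn the red shut-off lever fully open, in line with the pipe. Leave everything else where it stands.

Things in the scene. Friction and masses are not known exactly. Their poses are not given: they have to be found in the camera images.
- cartridge_mid (a point): Centre, half-way up, of the loose water filter cartridge standing upright on the shelf: off-white, 132 mm tall, 0.25 to 0.4 kg; z up through its top, foot 66 mm below this point. Body 66 mm in diameter with a blue band, from 39.5 mm below to 30 mm above this point; a neck with two lugs below it, a blue twist bar on top.
- twist_bar (a point): Centre of the blue twist bar on top of the cartridge, 48 mm above cartridge_mid, same axes. The bar is 60 mm long (along x), 16 mm wide (y), 36 mm high: from 18 mm below (the body's flat top) to 18 mm above this point. Pinch it across its width, from above.
- cartridge_foot (a point): Centre of the cartridge's foot, same axes. Neck 49 mm in diameter, 26.5 mm high, chamfered over its lowest 4 mm. Two lugs at +x and -x (below the ends of the bar), 14 mm wide, reaching 33 mm from the axis, 4 to 11 mm above the foot. They are alike: a half turn of the cartridge makes no difference.
- collar (a point): Centre of the top rim of the dark blue bayonet cup of the filter head, which is fixed on the ledge; 62 mm above the ledge, z up. Cup 84 mm outer, 72 mm inner diameter; two inward tabs leave a round opening of 54 mm, with gaps for the lugs at its +x and -x. With cartridge_mid less than 43 mm above this point the lugs pass under the tabs; at 39.5 mm the body meets the rim (hard stop).
- white_mark (a point): One of the two white marks on the cup's side, at the lug gaps; this one at -x of the collar frame, the other opposite at +x. Entry: the cartridge's bar (x axis) along the line of the white marks; about 8 degrees of freedom each way. Same axes as the collar.
- green_mark (a point): One of the two green marks, at +y of the collar frame (the other at -y), in line with the pipes. Locked: the bar along the green marks, after 90 degrees clockwise seen from above, held down at 40 to 42 mm (cartridge_mid above the collar); end stop about 4 degrees beyond. Let go, the spring lifts the lugs into recesses: locked at 46 mm. It cannot be turned the other way from the entry.
- spring_plate (a point): Centre of the top of the white sprung plate in the cup, 12 mm below the collar point when free; it carries the cartridge's foot. With the lugs in the gaps and no push, cartridge_mid stands about 54 mm above the collar (60 mm if the lugs rest on the tabs). Pushing down takes about 1 N at first, 0.7 N more per mm, about 12 N at the hard stop.
- valve_axis (a point): Point on the vertical turning axis of the shut-off lever, on the brass inlet valve of the filter head, 115 mm from the collar's axis along -y of the collar frame; at the lever's mid-height, 66 mm above the ledge. The inlet pipe runs along the collar's y axis, its top 43 mm above the ledge at the most. The same axes as the collar.
- lever_grip (a point): Middle of the red plastic sleeve of the shut-off lever, 56 mm from the valve_axis and 66 mm above the ledge. The sleeve is 56 mm long, along its x axis (outwards from the axis is -x), 16 mm wide and 14 mm high, with at least 9 mm of free space below it. It turns with the lever.
- inlet_valve (a joint): Angle of the shut-off lever, rad: 0 is shut (lever across the pipe, pointing along the collar's -x, towards the robot); it grows anticlockwise seen from above to the stop at 1.571, fully open (lever along the pipe, pointing along the collar's -y). It stays where it is left; takes about 4 N at the sleeve.
- shelf: Grey plastic shelf, 160 mm deep (x) and 700 mm wide (y), clamped to the far edge of the ledge; its top is 60 mm above the ledge. Origin on the ledge under its centre. Fixed.
- jar_mid (a point): Middle of a closed amber glass jar, 70 mm across, 94 mm tall, on the shelf. Leave it.
- peg_tin_mid (a point): Middle of an open stainless steel tin of clothes pegs, 86 mm across, 55 mm tall (pegs stick out to about 65 mm), on the shelf. Leave it.
- bottle_mid (a point): Middle of a blue squeeze bottle, 60 mm across, 140 mm tall, on the shelf. Leave it.
- brush_mid (a point): Middle of a green nail brush, 95 x 45 mm, 50 mm tall, on the shelf. Leave it.
- scoop_mid (a point): Middle of the bowl of a white measuring scoop, 58 mm across, 42 mm tall, with a handle reaching 100 mm from the bowl's axis along its -x, on the ledge. Leave it.
- soap_mid (a point): Middle of a clear soap dish with a bar of soap, 85 x 125 mm, 31 mm tall, on the ledge. Leave it.
Things that resemble listed ones, but are neither listed nor needed, are in the scene too. What is shaped like the part that bears cartridge_mid but yellow is not meant.

How it is judged:
By the outcome, as a careful person would: the job done as asked, in the order asked, and still so for the second after the job is handed in, with the robot touching nothing.
It also fails if it takes over 61 s, if anything falls off the work surface, if the arm or the gripper's body presses on something with over 40 N, if the wrist force passes 120 N, or if a joint passes its speed limit or range.

## Working session

There is one attempt and no reset: what is moved stays moved. The work goes in short steps, each a Python script; the robot and the scene stay as the last script left them, time stands still between calls to the robot, and variables do not carry over. Pictures are saved under pics/ and viewed, about 8 in all and at most 12, crops included, and the job is handed in when it is done.

```bash
mkdir -p pics; ls; python3 - <<'E'
from bench import ctrl
import cv2,numpy as np
for c in("top","side"):
    im=ctrl.read_camera(c); cv2.imwrite(f"pics/{c}0.png",im[...,::-1])
    m=ctrl.camera_model(c); print(c,m["K"].round(1).tolist(),m["R"].round(3).tolist(),m["t"].round(3).tolist(),"C",(-m["R"].T@m["t"]).round(3))
    for t in("cartridge_mid","collar","lever_grip","twist_bar","white_mark","green_mark","inlet_valve"):
        try: print(c,t,[(round(r["p"],2),r["box"]) for r in ctrl.regions_of(c,t)])
        except Exception as e: print(c,t,repr(e)[:100])
print(ctrl.tcp_to_grasp,ctrl.get_clock(),ctrl.get_tcp_rot())
E
```

```text
pics
top [[509.8, 0.0, 282.0], [0.0, 509.8, 214.8], [0.0, 0.0, 1.0]] [[0.045, -0.999, -0.001], [-0.979, -0.043, -0.2], [0.2, 0.01, -0.98]] [0.012, 0.615, 1.406] C [0.32  0.025 1.5  ]
top cartridge_mid [(0.89, [143.6, 201.1, 34.0, 24.1]), (0.8, [246.3, 171.8, 24.3, 27.8]), (0.78, [128.7, 152.9, 31.4, 29.4])]
top collar [(0.62, [204.7, 229.6, 116.6, 62.4]), (0.37, [390.4, 169.5, 36.2, 25.1]), (0.28, [243.5, 170.0, 26.6, 31.9])]
top lever_grip [(0.56, [279.2, 256.1, 11.8, 35.9])]
top twist_bar [(0.74, [133.1, 157.5, 27.5, 24.7]), (0.71, [246.2, 169.5, 21.5, 31.3]), (0.61, [144.0, 197.7, 32.1, 29.8]), (0.24, [196.6, 157.5, 23.9, 25.7])]
top white_mark [(0.68, [202.0, 234.3, 121.1, 51.5])]
top green_mark [(0.9, [201.5, 233.6, 119.7, 57.1])]
top inlet_valve [(0.51, [393.1, 169.5, 34.2, 23.0]), (0.5, [278.3, 256.1, 11.0, 33.5])]
side [[513.4, 0.0, 279.0], [0.0, 513.4, 204.7], [0.0, 0.0, 1.0]] [[-0.999, -0.032, -0.001], [-0.018, 0.575, -0.818], [0.027, -0.818, -0.575]] [0.587, 0.096, 1.616] C [0.545 1.285 1.008]
side cartridge_mid [(0.97, [253.7, 280.5, 27.2, 56.2]), (0.85, [235.4, 199.1, 24.6, 42.3]), (0.74, [199.1, 298.8, 25.5, 47.4])]
side collar [(0.63, [284.6, 209.2, 52.2, 81.3])]
side lever_grip [(0.57, [310.8, 216.2, 33.6, 9.7])]
side twist_bar [(0.85, [254.2, 284.6, 28.5, 49.6]), (0.7, [194.7, 293.0, 33.6, 57.7]), (0.59, [234.2, 195.1, 25.2, 45.6]), (0.59, [308.4, 219.0, 30.0, 8.0])]
side white_mark [(0.95, [280.2, 210.7, 60.2, 84.1]), (0.74, [283.6, 157.7, 29.6, 20.4])]
side green_mark [(0.61, [285.8, 213.2, 56.2, 81.3])]
side inlet_valve [(0.67, [306.8, 217.0, 33.5, 5.1])]
-0.0187 0.8 [ 2.08850073  0.2621953  -2.08849834]
```

```bash
python3 - <<'E'
import cv2,numpy as np
t=cv2.imread("pics/top0.png");s=cv2.imread("pics/side0.png")
a=cv2.resize(t[140:300,110:310],(800,600)[:1]*1+(640,),interpolation=cv2.INTER_CUBIC)
cv2.imwrite("pics/topc.png",cv2.resize(t[140:300,115:330],(800,595),interpolation=cv2.INTER_CUBIC))
cv2.imwrite("pics/sidec.png",cv2.resize(s[185:355,180:400],(776,600),interpolation=cv2.INTER_CUBIC))
E
```

```text
(no output)
```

View pics/top0.png

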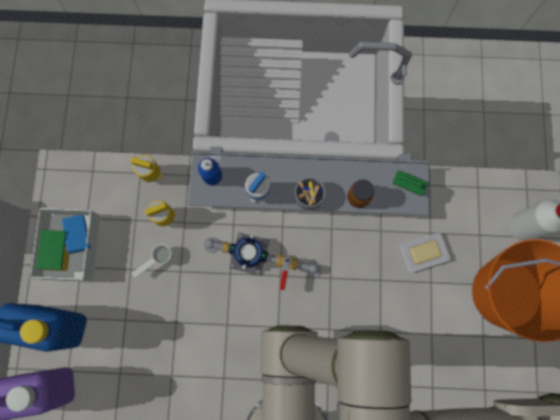

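View pics/topc.png

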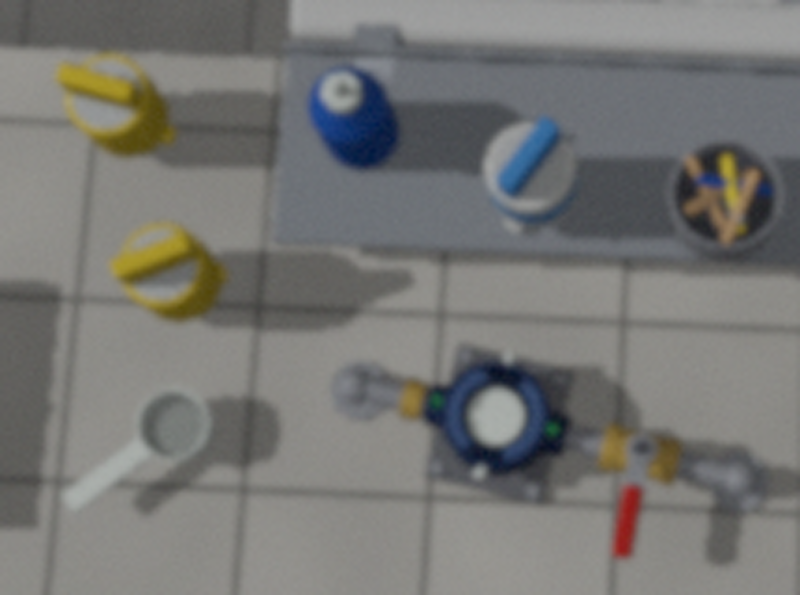

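View pics/sidec.png

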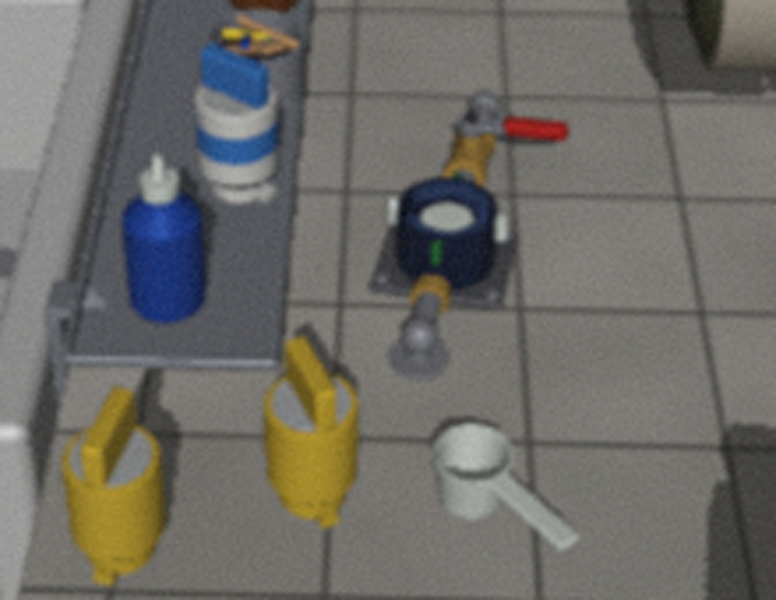

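Top view: the only white and blue cartridge with a blue bar stands on the shelf at (257,184). The two yellow look-alikes at (146,167) and (160,213) are out, and so is the blue squeeze bottle at (209,171). The crops confirm this. The cup is at about (248,252), and the red lever at (284,278) points at the robot. Next I fit box and cylinder silhouettes in both views.

```bash
cat > fit.py <<'E'
import numpy as np,cv2
from scipy.optimize import minimize
S=4
def box(p,z,h):   # p=x,y,yaw ; h half sizes
    c,s=np.cos(p[2]),np.sin(p[2])
    g=np.array([[i,j,k] for i in(-1,1) for j in(-1,1) for k in(-1,1)])*h
    return np.c_[p[0]+c*g[:,0]-s*g[:,1],p[1]+s*g[:,0]+c*g[:,1],z+g[:,2]]
def cyl(p,r,z0,z1):
    a=np.linspace(0,2*np.pi,60)
    return np.vstack([np.c_[p[0]+r*np.cos(a),p[1]+r*np.sin(a),0*a+z] for z in(z0,z1)])
def proj(m,X):
    q=(X@m["R"].T+m["t"])@m["K"].T
    return q[:,:2]/q[:,2:]
def up(im,roi):
    l,t,w,h=roi
    return cv2.cvtColor(cv2.resize(im[t:t+h,l:l+w],None,fx=S,fy=S,interpolation=cv2.INTER_CUBIC),cv2.COLOR_RGB2HSV).astype(int)
def big(m,hull=False):
    n,l,st,_=cv2.connectedComponentsWithStats(m.astype(np.uint8))
    k=(l==1+st[1:,4].argmax()).astype(np.uint8)
    if hull:
        pts=np.argwhere(k)[:,::-1].astype(np.int32); cv2.fillConvexPoly(k,cv2.convexHull(pts),1)
    return k.astype(bool)
def rend(m,X,roi,shape):
    u=(proj(m,X)-roi[:2]+.5)*S-.5
    k=np.zeros(shape,np.uint8)
    cv2.fillConvexPoly(k,cv2.convexHull(np.round(u*16).astype(np.int32)),1,shift=4)
    return k.astype(bool)
def fit(views,model,p0,steps):   # views: list of (cam model, roi, mask)
    def cost(p):
        return sum(1-(a&k).sum()/max(1,(a|k).sum()) for m,roi,k in views for a in[rend(m,model(p),roi,k.shape)])/len(views)
    sim=np.vstack([p0]+[np.array(p0)+np.eye(len(p0))[i]*steps[i] for i in range(len(p0))])
    r=minimize(cost,p0,method="Nelder-Mead",options=dict(initial_simplex=sim,xatol=1e-5,fatol=1e-5,maxiter=400))
    return r.x,r.fun
def back(m,uv,z):
    d=m["R"].T@np.linalg.inv(m["K"])@np.r_[uv,1]; C=-m["R"].T@m["t"]
    return C+d*(z-C[2])/d[2]
E
cat > meas.py <<'E'
from bench import ctrl
from fit import *
im={c:cv2.imread(f"pics/{c}0.png")[...,::-1].copy() for c in("top","side")}
M={c:ctrl.camera_model(c) for c in im}
R={"bar":{"top":(240,165,35,35),"side":(230,192,35,30)},"cup":{"top":(225,225,46,55),"side":(285,228,40,48)},"red":{"top":(272,262,20,32),"side":(318,212,30,20)}}
def mask(t,h):
    H,Sa,V=h[...,0],h[...,1],h[...,2]
    if t=="bar": return big((abs(H-105)<14)&(Sa>110)&(V>90))
    if t=="red": return big(((H<8)|(H>172))&(Sa>130)&(V>70))
    return big((abs(H-112)<14)&(Sa>100)&(V<120),True)
mods={"bar":lambda p:box(p,.174,[.03,.008,.018]),"cup":lambda p:cyl(p,.042,.012,.062),"red":lambda p:box(p,.066,[.028,.008,.007])}
rows=[]
for t in R:
    vs=[(M[c],R[t][c],mask(t,up(im[c],R[t][c]))) for c in R[t]]
    for (m,roi,k) in vs:
        v,u=np.argwhere(k).mean(0); print(t,"c",np.round([roi[0]+u/S,roi[1]+v/S],1),k.sum()/16,end=" ")
    z={"bar":.174,"cup":.04,"red":.066}[t]
    m,roi,k=vs[0]; v,u=np.argwhere(k).mean(0); g=back(m,[roi[0]+u/S,roi[1]+v/S],z)
    yaws=[None] if t=="cup" else [0.6,-.6,0] if t=="bar" else [0]
    for n,V in(("top",vs[:1]),("side",vs[1:]),("both",vs)):
        best=min((fit(V,mods[t],list(g[:2])+([] if y is None else [y]),[.006,.006,.3]) for y in yaws),key=lambda r:r[1])
        print(n,best[0].round(4),round(best[1],3),end=" | ")
    print()
    for (m,roi,k),c in zip(vs,R[t]):
        l,tp,w,h=roi; o=cv2.resize(im[c][tp:tp+h,l:l+w],None,fx=S,fy=S,interpolation=cv2.INTER_CUBIC)
        for kk,col in((k,(255,255,0)),(rend(m,mods[t](best[0]),roi,k.shape),(255,0,255))):
            cv2.drawContours(o,cv2.findContours(kk.astype(np.uint8),0,1)[0],-1,col,1)
        rows.append(cv2.copyMakeBorder(o,0,224-o.shape[0],0,190-o.shape[1],cv2.BORDER_CONSTANT))
cv2.imwrite("pics/fit.png",np.vstack([np.hstack(rows[::2]),np.hstack(rows[1::2])])[...,::-1])
E
python3 meas.py
```

```text
bar c [257.2 182. ] 132.6875 bar c [246.4 206.3] 231.625 top [ 0.6797  0.1095 -0.4381] 0.34 | side [ 0.6768  0.1077 -0.7303] 0.142 | both [ 0.6772  0.1092 -0.6648] 0.267 | 
cup c [248.7 252.4] 752.0625 cup c [306.6 250.9] 690.625 top [0.504 0.131] 0.158 | side [0.5025 0.1328] 0.147 | both [0.5039 0.1317] 0.153 | 
red c [283.4 280.1] 79.375 red c [331.7 221.5] 90.8125 top [ 0.425   0.0296 -0.1231] 0.36 | side [ 0.4264  0.0284 -0.071 ] 0.312 | both [ 0.4264  0.0281 -0.077 ] 0.338 |
```

View pics/fit.png

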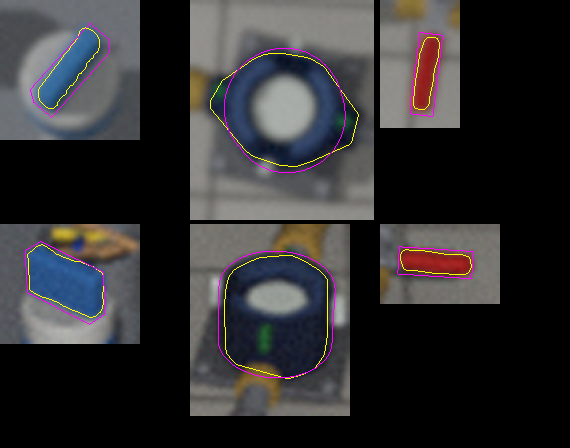

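```bash
python3 - <<'E'
s=open('fit.py').read()
s=s.replace("def rend(m,X,roi,shape):","def rend(m,X,roi,shape,d=0):").replace("shift=4)\n    return k.astype(bool)","shift=4)\n    return cv2.distanceTransform(k,cv2.DIST_L2,5)>max(d,0)")
s=s.replace("rend(m,model(p),roi,k.shape)]","rend(m,model(p[:-1]),roi,k.shape,p[-1]*1000)]")
s=s.replace("def fit(views,model,p0,steps):","def fit(views,model,p0,steps):\n    p0=list(p0)+[.002]; steps=list(steps)[:len(p0)-1]+[.003]")
open('fit.py','w').write(s)
s=open('meas.py').read()
s=s.replace("return big((abs(H-112)<14)&(Sa>100)&(V<120),True)","""k=big(((abs(H-112)<16)&(Sa>80)|(abs(H-70)<20)&(Sa>90)),True).astype(np.uint8)
    return cv2.morphologyEx(k,cv2.MORPH_OPEN,cv2.getStructuringElement(2,(101,101))).astype(bool)""")
s=s.replace("[.006,.006,.3]","[.006,.006]+([] if y is None else [.3])").replace("mods[t](best[0]),roi,k.shape","mods[t](best[0][:-1]),roi,k.shape,best[0][-1]*1000").replace("fit.png","fit2.png")
s=s.replace("Sa>110)&(V>90)","Sa>90)&(V>80)").replace("Sa>130)&(V>70)","Sa>100)&(V>60)")
s+="""
# marks
for c,roi in(("top",(225,225,46,55)),("side",(270,218,70,60))):
    h=up(im[c],roi); k=((abs(h[...,0]-70)<20)&(h[...,1]>90)).astype(np.uint8)
    n,l,st,ce=cv2.connectedComponentsWithStats(k)
    print(c,"green",[(np.round(np.array(roi[:2])+ce[i]/S,1),st[i,4]) for i in range(1,n) if st[i,4]>20])
    k=((h[...,1]<45)&(h[...,2]>170)).astype(np.uint8)
    n,l,st,ce=cv2.connectedComponentsWithStats(k)
    print(c,"white",[(np.round(np.array(roi[:2])+ce[i]/S,1),st[i,4],back(M[c],roi[:2]+ce[i]/S,.05).round(4)) for i in range(1,n) if st[i,4]>20])
"""
open('meas.py','w').write(s)
E
python3 meas.py
```

```text
bar c [257.2 182. ] 152.875 bar c [246.4 206.2] 244.5 top [ 0.6783  0.1102 -0.5756  0.0041] 0.04 | side [ 0.6767  0.108  -0.5957  0.0029] 0.032 | both [ 0.6775  0.1102 -0.5683  0.0038] 0.083 | 
cup c [248.6 252.2] 717.4375 cup c [306.6 250.7] 681.25 top [0.5044 0.1324 0.0016] 0.076 | side [0.5031 0.1334 0.0057] 0.046 | both [0.5041 0.1325 0.0041] 0.08 | 
red c [283.3 280. ] 97.1875 red c [331.8 221.5] 102.75 top [ 0.4269  0.0286 -0.1291  0.0026] 0.098 | side [ 0.4259  0.0278 -0.1181  0.0028] 0.065 | both [ 0.4261  0.0286 -0.1322  0.0026] 0.095 | 
top green [(array([232.2, 247.5]), np.int32(181)), (array([263.6, 255.3]), np.int32(247))]
top white [(array([248.9, 252.3]), np.int32(1150), array([0.5024, 0.1295, 0.05  ]))]
side green [(array([303.6, 256.5]), np.int32(425))]
side white [(array([291.3, 242.8]), np.int32(41), array([0.5472, 0.1163, 0.05  ])), (array([322.1, 250.1]), np.int32(66), array([0.458 , 0.1464, 0.05  ]))]
```

View pics/fit2.png

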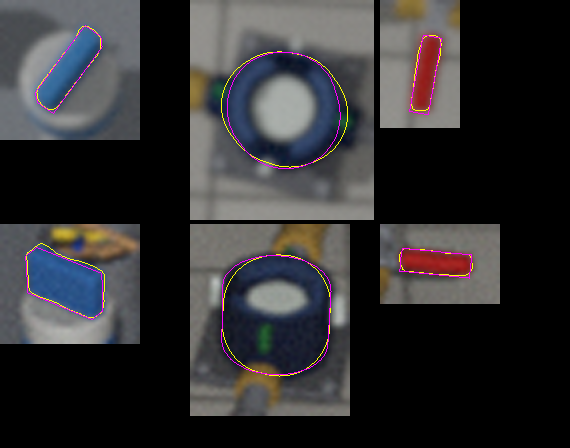

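```bash
cat > h.py <<'E'
from bench import ctrl
import numpy as np
from scipy.spatial.transform import Rotation as Ro
def rot(a):  # tool down, jaw axis at yaw a+90deg
    x=np.array([0,0,-1.]);y=np.array([-np.sin(a),np.cos(a),0]);return Ro.from_matrix(np.c_[x,y,np.cross(x,y)]).as_rotvec()
E
python3 - <<'E'
from h import *; from fit import *
M=ctrl.camera_model("top"); Ms=ctrl.camera_model("side")
for z in(.035,.045,.055):
    a,b=back(M,[232.2,247.5],z),back(M,[263.6,255.3],z); d=a-b
    print(z,a.round(4),b.round(4),"mid",((a+b)/2).round(4),"len",np.linalg.norm(d).round(4),"yaw",np.arctan2(-d[0],d[1]).round(3), back(Ms,[303.6,256.5],z).round(4))
for nm,p,z in(("grasp",[.6775,.109],.159),("over",[.503,.131],.2),("entry",[.503,.131],.145),("lock",[.503,.131],.134)):
    for a in([-.58,-.58+np.pi] if nm=="grasp" else [-.2,-.2+np.pi] if nm!="lock" else [-1.77,-1.77+np.pi]):
        q=ctrl.solve_ik([*p,z],rot(a)); print(nm,round(a,2),None if q is None else np.round(q,2))
E
```

```text
0.035 [0.5161 0.1796 0.035 ] [0.4974 0.0876 0.035 ] mid [0.5067 0.1336 0.035 ] len 0.0939 yaw -0.2 [0.5111 0.1589 0.035 ]
0.045 [0.5147 0.1786 0.045 ] [0.4962 0.0872 0.045 ] mid [0.5055 0.1329 0.045 ] len 0.0933 yaw -0.2 [0.5114 0.1705 0.045 ]
0.055 [0.5134 0.1775 0.055 ] [0.495  0.0867 0.055 ] mid [0.5042 0.1321 0.055 ] len 0.0926 yaw -0.2 [0.5118 0.182  0.055 ]
grasp -0.58 [-0.01  0.74  1.04 -0.    1.37 -1.  ]
grasp 2.56 [-0.01  0.74  1.04 -0.    1.37  2.14]
over -0.2 [ 0.03  0.33  1.57 -0.    1.23 -1.34]
over 2.94 [0.03 0.33 1.57 0.   1.23 1.8 ]
entry -0.2 [ 0.03  0.4   1.64 -0.    1.1  -1.34]
entry 2.94 [0.03 0.4  1.64 0.   1.1  1.8 ]
lock -1.77 [0.03 0.41 1.65 0.   1.08 0.23]
lock 1.37 None
```

```bash
python3 - <<'E'
from h import *; import cv2
a=-.58; p=np.array([.6775,.1095])
ctrl.command_gripper(.055)
ctrl.move_pose([*p,.255],rot(a))
ctrl.move_straight([*p,.1592],velocity=.1,stop_force=8) and print("contact!",ctrl.get_eef_pos())
ctrl.command_gripper(0.0); print("w",ctrl.get_gripper_width(),ctrl.get_eef_pos(),ctrl.get_ft_force())
ctrl.move_straight([*p,.215],velocity=.08); print(ctrl.get_ft_force())
ctrl.move_straight([.5035,.1318,.185],rot(-.2),velocity=.12)
ctrl.hold(.3); print(ctrl.get_eef_pos(),ctrl.get_gripper_width(),ctrl.get_clock())
ims=[]
for c in("top","side"):
    im=ctrl.read_camera(c); cv2.imwrite(f"pics/{c}1.png",im[...,::-1])
    x,y=((200,160) if c=="top" else (240,165)); ims.append(cv2.resize(im[y:y+140,x:x+100,::-1],(400,560),interpolation=cv2.INTER_CUBIC))
cv2.imwrite("pics/hover.png",np.hstack(ims))
E
```

```text
w 0.01574778610741019 [0.67752417 0.10947371 0.15923201] [ 0.56859752 -0.33150428  0.29343729]
[ 0.4230171   0.19062763 -2.2823751 ]
[0.50361258 0.13176467 0.18496823] 0.016017158659424893 8.9167
```

View pics/hover.png

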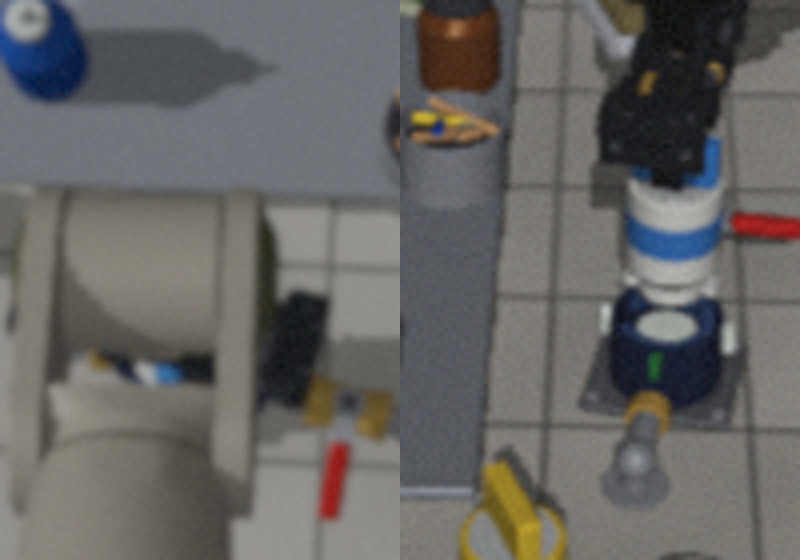

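```bash
python3 - <<'E'
from h import *; from fit import *
im=cv2.imread("pics/side1.png")[...,::-1].copy(); m=ctrl.camera_model("side")
roi=(285,205,50,40); h=up(im,roi)
k=big((abs(h[...,0]-105)<14)&(h[...,1]>80)&(h[...,2]>80)&(np.arange(h.shape[0])[:,None]>30))
ys,xs=np.nonzero(k); print("band box",roi[0]+xs.min()/S,roi[0]+(xs.max()+1)/S,roi[1]+ys.min()/S,roi[1]+(ys.max()+1)/S)
mid=[(roi[0]+(np.nonzero(r)[0].min()+np.nonzero(r)[0].max()+1)/2/S-.5,i/S+roi[1]) for i,r in enumerate(k) if r.sum()>.8*k.sum(1).max()]
mid=np.array(mid);print("band mid col",mid[:,0].mean(),"row",mid[:,1].mean(), "width",k.sum(1).max()/S)
# prediction: mid z = TCP -.1592+.126
zm=.185-.1592+.126
for dz in(-.0,-.01): print("pred axis",proj(m,np.array([[.5035,.1318,zm+dz]])), np.ptp(proj(m,cyl([.5035,.1318],.033,zm,zm))[:,0]))
vs=[]
for nm in("side0","side1"):
    i2=cv2.imread(f"pics/{nm}.png")[...,::-1].copy(); roi=(280,225,50,55); h=up(i2,roi)
    k=(abs(h[...,0]-112)<18)&(h[...,1]>90)&(h[...,2]<110)
    rows=[]
    for r in range(int((250-225)*S),int((258-225)*S)):
        n=np.nonzero(k[r])[0]; rows.append((n.min(),n.max()+1))
    r=np.array(rows).mean(0)/S+roi[0]-.5; print(nm,"cup edges rows250-258",r,r.mean())
print("pred cup axis",proj(m,np.array([[.5035,.1318,z] for z in(.03,.045,.062)])),"wid",np.ptp(proj(m,cyl([.5035,.1318],.042,.04,.04))[:,0]))
E
```

```text
band box 296.5 320.5 218.5 230.5
band mid col 308.0 row 225.125 width 23.5
pred axis [[307.36697986 218.41681828]] 23.646157807109205
pred axis [[307.25569363 221.27788622]] 23.646157807109205
side0 cup edges rows250-258 [293.1875 318.6875] 305.9375
side1 cup edges rows250-258 [293.21875   318.5703125] 305.89453125
pred cup axis [[306.06945245 251.77507192]
 [306.22268398 247.83562824]
 [306.39849738 243.31562508]] wid 28.80369090157592
```

The hover view (side half, cup at about (266+400,345)) shows the cartridge upright over the cup. The body axis sits about 0.6 px right of where I predicted, roughly 1.5 mm towards -x along the bar. I'll shift by +1.2 mm and descend with force watching.

```bash
python3 - <<'E'
from h import *
c=np.array([.5035,.1318])+.0012*np.array([np.cos(.2),-np.sin(.2)])
ctrl.move_straight([*c,.166],rot(-.2),velocity=.08); f0=ctrl.get_ft_force()
for z in(.158,.152,.1485,.144,.140,.1362):
    s=ctrl.move_straight([*c,z],velocity=.03,stop_force=7 if z>.1485 else 22)
    print(z,s,ctrl.get_eef_pos().round(4),(ctrl.get_ft_force()-f0).round(2),ctrl.get_moment().round(2))
    if s: break
print(ctrl.get_clock(),ctrl.get_gripper_width())
E
```

```text
0.158 False [0.5046 0.1316 0.1579] [-0.76 -0.15 -0.01] [ 0.03 -0.14  0.04]
0.152 False [0.5046 0.1315 0.1518] [-0.46  0.18  0.47] [ 0.01 -0.18  0.01]
0.1485 False [0.5051 0.1316 0.1489] [-0.1  -0.46  4.19] [ 0.07 -0.2  -0.02]
0.144 False [0.505  0.1316 0.1443] [-0.18 -1.4   8.47] [ 0.04 -0.29 -0.  ]
0.14 False [0.5051 0.1316 0.1406] [-0.29 -0.23 10.37] [-0.04 -0.22 -0.01]
0.1362 False [0.5053 0.1315 0.1371] [-1.14 -1.35 13.17] [-0.02 -0.05 -0.01]
11.3 0.015481275922039208
```

```bash
python3 - <<'E'
from h import *
ax=np.array([.5038,.1317]); off=.0012
def tgt(a): return ax+off*np.array([np.cos(a),np.sin(a)])
Z=.1350
s=ctrl.move_straight([*tgt(-.2),Z],velocity=.03,stop_force=15); print(s,ctrl.get_eef_pos().round(4),ctrl.get_ft_force().round(1))
for d in(10,25,40,55,70,82,90):
    a=-.2-np.radians(d); s=ctrl.move_straight([*tgt(a),Z],rot(a),velocity=.01,stop_force=25)
    R=Ro.from_rotvec(ctrl.get_tcp_rot()).as_matrix(); y=R[:,1]
    print(d,s,round(-np.degrees(np.arctan2(-y[0],y[1])+.2),1),ctrl.get_eef_pos().round(4),ctrl.get_ft_force().round(1),ctrl.get_moment().round(2),round(ctrl.get_clock(),2))
    if s or abs(ctrl.get_moment()[2])>1.5: break
E
```

```text
False [0.5054 0.1315 0.136 ] [-1.1  0.3 10.9]
10 False 10.0 [0.5055 0.1313 0.1361] [-0.5  0.4 11.1] [-0.07 -0.   -0.05] 11.88
25 False 25.0 [0.5053 0.131  0.1361] [-0.5 -0.  10.7] [-0.07 -0.08 -0.05] 12.28
40 False 40.0 [0.5051 0.1308 0.1361] [-0.5 -0.7 10.4] [-0.07 -0.01 -0.13] 12.69
55 False 55.0 [0.5048 0.1306 0.1361] [-1.  -0.8 10.2] [-0.09  0.04 -0.05] 13.1
70 False 70.0 [0.5045 0.1305 0.1361] [-0.2 -0.1 10. ] [-0.1  -0.   -0.13] 13.51
82 False 82.0 [0.5043 0.1305 0.1361] [-0.7 -0.5 10.1] [-0.04  0.1  -0.05] 13.87
90 False 90.0 [0.5039 0.1306 0.136 ] [-0.7  0.1 10.9] [ 0.    0.24 -0.06] 14.16
```

```bash
python3 - <<'E'
from h import *; import cv2
p=ctrl.get_eef_pos()
for z in(.1385,.1405,.1425):
    s=ctrl.move_straight([p[0],p[1],z],velocity=.03,stop_force=18); print(z,s,ctrl.get_eef_pos().round(4),ctrl.get_ft_force().round(1))
    if s: break
ctrl.command_gripper(.05); ctrl.hold(.2); print(ctrl.get_ft_force().round(1))
ctrl.move_straight([p[0],p[1],.26],velocity=.15)
ctrl.move_pose([.40,-.12,.26],rot(-.2-np.pi/2))
print(ctrl.get_clock()); ims=[]
for c in("top","side"):
    im=ctrl.read_camera(c); cv2.imwrite(f"pics/{c}2.png",im[...,::-1])
    x,y=((200,200) if c=="top" else (250,170)); ims.append(cv2.resize(im[y:y+110,x:x+100,::-1],(400,440),interpolation=cv2.INTER_CUBIC))
cv2.imwrite("pics/locked.png",np.hstack(ims))
E
```

```text
0.1385 False [0.504  0.1307 0.1393] [-2.  -0.6  9.2]
0.1405 False [0.504  0.1307 0.141 ] [-1.6  0.1  8. ]
0.1425 False [0.5035 0.1307 0.1413] [  4.1   1.6 -12.9]
[ 0.6 -0.6 -0.1]
17.775
```

View pics/locked.png

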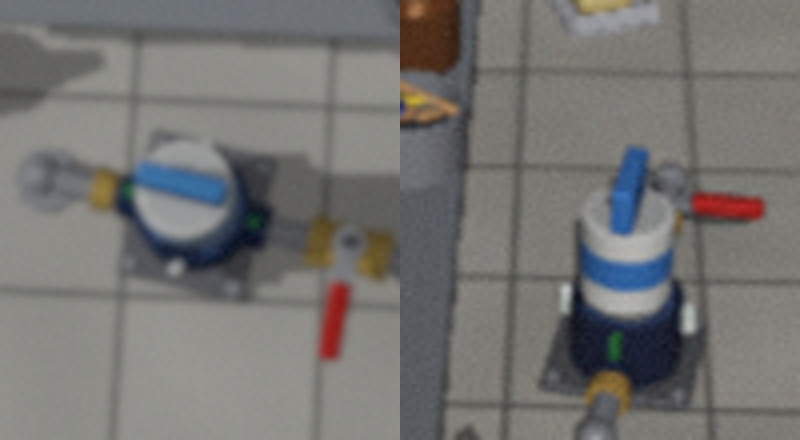

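The bar now lies along the green marks (top crop, bar ends at (140,172) and (222,195)). The cartridge is upright, and the upward pull test gave -12.9 N at about 46 mm, so it is locked. Next, the lever.

```bash
cat > lev.py <<'E'
from h import *; import cv2
ps=-.2; V=np.array([.5035,.1318])-.115*np.array([-np.sin(ps),np.cos(ps)])
def tg(th,off,z,r=.058):
    f=np.pi+ps+th; u=np.array([np.cos(f),np.sin(f)]); n=np.array([-u[1],u[0]])
    return [*(V+r*u-off*n),z]
def ro(th): return rot(ps-np.pi/2+th)
E
python3 - <<'E'
from lev import *
ctrl.command_gripper(0)
ctrl.move_pose(tg(0,.027,.2),ro(0))
s=ctrl.move_straight(tg(0,.027,.056),velocity=.12,stop_force=8); print("down",s,ctrl.get_eef_pos())
f0=ctrl.get_ft_force()
if not s:
  for d in list(range(0,91,10)):
    th=np.radians(d); s=ctrl.move_straight(tg(th,.017,.056),ro(th),velocity=.04,stop_force=18)
    print(d,s,ctrl.get_eef_pos().round(4),(ctrl.get_ft_force()-f0).round(1),round(ctrl.get_clock(),1))
    if s: break
im=ctrl.read_camera("side"); cv2.imwrite("pics/side3.png",im[...,::-1])
E
```

```text
down False [0.42951427 0.05697751 0.05649433]
0 False [0.4272 0.047  0.0561] [-0.6  0.7  0.3] 21.2
10 False [0.4232 0.0376 0.056 ] [-0.4  0.9  0.1] 21.6
20 False [0.4207 0.0274 0.056 ] [0.4 0.2 0.2] 22.1
30 False [0.4201 0.0169 0.0559] [-0.1  1.6 -0.1] 22.5
40 False [0.4215 0.0064 0.0559] [ 0.1  1.1 -0. ] 22.9
50 False [ 0.4246 -0.0036  0.0559] [-0.1  1.2 -0.4] 23.3
60 False [ 0.4294 -0.013   0.0559] [-0.8  1.1  0.3] 23.7
70 False [ 0.4358 -0.0214  0.056 ] [-1.4  1.3 -0.2] 24.1
80 False [ 0.4435 -0.0286  0.056 ] [-1.2  1.1 -1.5] 24.6
90 False [ 0.4511 -0.0338  0.0557] [-7.1  3.3  3.7] 25.0
```

```bash
python3 - <<'E'
from lev import *
th=np.pi/2
s=ctrl.move_straight(tg(th,.010,.056),velocity=.02,stop_force=14); print(s,ctrl.get_eef_pos().round(4),ctrl.get_ft_force().round(1),tg(th,.017,.056))
ctrl.hold(.3)
ctrl.move_straight(tg(th,.04,.056),velocity=.1); ctrl.move_straight(tg(th,.04,.25),velocity=.15)
ctrl.move_pose([.30,-.35,.3],rot(-1.0)); print(ctrl.get_clock()); ims=[]
for c in("top","side"):
    im=ctrl.read_camera(c); cv2.imwrite(f"pics/{c}4.png",im[...,::-1])
    x,y=((210,205) if c=="top" else (255,165)); ims.append(cv2.resize(im[y:y+110,x:x+110,::-1],(400,400),interpolation=cv2.INTER_CUBIC))
cv2.imwrite("pics/final.png",np.hstack(ims))
from fit import *
M=ctrl.camera_model("top"); im=cv2.imread("pics/top4.png")[...,::-1].copy(); roi=(275,245,45,45); h=up(im,roi)
k=big(((h[...,0]<8)|(h[...,0]>172))&(h[...,1]>100)&(h[...,2]>60)); v,u=np.argwhere(k).mean(0); g=back(M,[roi[0]+u/S,roi[1]+v/S],.066)
print(g,fit([(M,roi,k)],lambda p:box(p,.066,[.028,.008,.007]),[*g[:2],1.37],[.006,.006,.2]),"V",V)
roi=(225,225,46,45); h=up(im,roi); k=big((abs(h[...,0]-105)<14)&(h[...,1]>90)&(h[...,2]>100)); v,u=np.argwhere(k).mean(0); g=back(M,[roi[0]+u/S,roi[1]+v/S],.156)
print(g,fit([(M,roi,k)],lambda p:box(p,.156,[.03,.008,.018]),[*g[:2],1.37],[.006,.006,.2]))
E
```

```text
True [ 0.4509 -0.0337  0.0552] [-1.3  0.6  0.8] [np.float64(0.45246907394915326), np.float64(-0.03437413934301875), 0.056]
28.6917
[ 0.47146681 -0.03580067  0.066     ] (array([ 0.47243978, -0.03507276,  1.39002161,  0.00162852]), np.float64(0.05010775862068961)) V [0.48065303 0.01909234]
[0.50609834 0.13260429 0.156     ] (array([0.50695756, 0.13367575, 1.38290621, 0.00344101]), np.float64(0.06868600682593862))
```

View pics/final.png

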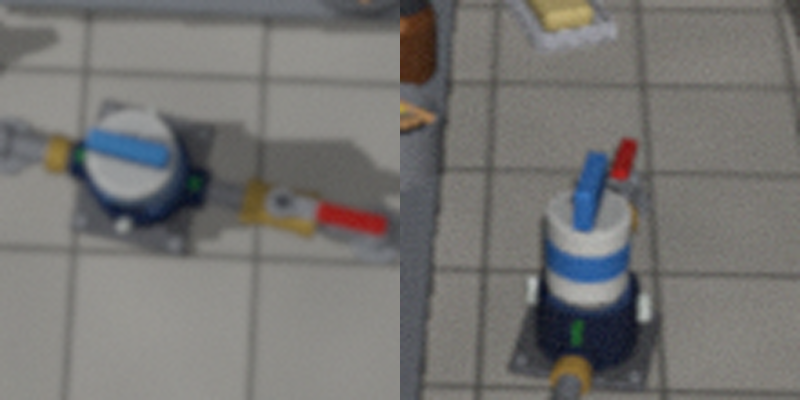

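```bash
python3 -c "
from bench import ctrl
print(ctrl.get_clock()); ctrl.hand_in()"
```

```text
28.7917
the job is handed in; nothing more can be done
```

The cartridge is locked in the filter head and the shut-off lever is fully open. I handed the job in at 28.8 s on the robot's clock.

**Cartridge:** I gripped the white and blue cartridge by its bar and pushed it down at the white marks; the push took at most about 13 N. I turned it 90° clockwise, let the spring lift it, and then released it.
- **Lock:** while still gripped, it stopped rising at about 46 mm above the collar and resisted a 13 N upward pull, so it is locked.
- **Alignment:** in the last picture it stands upright. The bar is at a yaw of 1.383 rad, against about 1.371 rad for the green marks.

**Lever:** after the lock I swept it with closed fingers until it met a firm stop; the last push made no headway before the 14 N force limit ended it.
- **Angle:** its measured yaw is 1.390 rad against 1.371 rad, and it had turned about 90.4° from shut.

**Small disagreements:**
- The lever's direction judged from my estimated valve axis was about 0.05 rad off, both before and after turning. I put that down to the axis estimate, not the lever.
- Sweep forces read only 1–2 N between steps, below the 4 N given.
- The top-view position of the locked bar was 2–3 mm from my collar estimate.

Nothing else was touched that I know of, and the arm was clear of everything at hand-in. I did not compare the other objects' positions before and after.

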